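# Show the medallion casting to the bench magnifier

### The job

First tilt the bench magnifier's lens upright by the tab on its rim, so that it looks level across the bench. Then take the round medallion casting out of the rack and hold it in the air in front of the glass, 12 cm off, at the height of the middle of the glass and centred on it, disc upright with its sprue stub pointing straight down and its front (the side with the raised boss) facing the glass squarely. Finish while still holding it there, steady in the gripper, and leave the other castings, the pliers and the jar where they are.

Things in the scene. Friction and masses are not known exactly. Their poses are not given: they have to be found in the camera images.
- lens (a joint): tilt of the lens about a level hinge through the middle of the glass, rad. 0 = upright, looking level; positive = leaning back, face up, the tab on top gone away from the front. Travel -0.3 to 1.0; starts at 0.4 to 0.85. Stiff hinge (0.2 N m dry friction, about 2.5 N at the tab), stays where it is left.
- magnifier: bench magnifier, fixed: dark steel foot 140 x 130 x 20 mm, steel U-yoke (160 mm across y, uprights 190 mm high, black hinge knobs to 184 mm across) holding the lens. Origin: centre of the foot's underside, on the bench; middle of the glass 180 mm straight above. z up; -x is the front, where the upright lens looks (roughly to the robot's right, towards the rack); y is the hinge axis.
- lens_glass (a point): middle of the glass, on the hinge axis 180 mm above the bench; it stays there as the lens tilts, its axes turn with the lens (-x is the way the lens looks, y the hinge axis, z towards the tab). Glass 4 mm thick in a black ring frame of 120 mm outer diameter, 16 mm deep.
- lens_tab (a point): grip point on the black tab that stands up from the top of the lens frame, 84 mm from the hinge axis. The tab is 14 mm wide along the hinge axis and 10 mm thick; it stands free of the frame from 60 to 94 mm from the hinge axis. It moves and turns with the lens (axes as lens_glass).
- rack: dark oak block 60 x 270 x 40 mm high, fixed, with three sockets in a row along its y axis at y = -95, 0, +95 mm, each 10 mm (x) by 14 mm (y), 22 mm deep. A brass casting stands in each, stub down, square to the rack, front to the rack's -x side, roughly away from the robot; which stands where varies. Origin: centre of the underside.
- medallion: round brass casting: disc 60 mm diameter, 8 mm thick (x), on a sprue stub 8 (x) by 12 (y) mm; 0.13 to 0.25 kg. Origin: lower end of the stub; z up. Disc centre 58 mm, top edge 88 mm above the origin. -x is the front, with a round raised boss (20 mm diameter, 3 mm high, dark centre) in its middle; back plain. Stands loosely in its socket, origin 18 mm above the bench.
- medallion_face (a point): centre of the medallion's front face plane (4 mm in front of the disc's middle, under the boss), 58 mm above the medallion's origin; axes as the medallion's.
- plaque: bystander: the square brass casting, plate 54 x 54 x 8 mm on the same stub and with the same boss, in another socket. Origin and axes as the medallion's. Leave it alone.
- diamond: bystander: the diamond-shaped brass casting, a 42 mm square plate standing on its corner (59 mm tall), 8 mm thick, on the same stub and with the same boss, in another socket. Origin and axes as the medallion's. Leave it alone.
- pliers: bystander: small pliers with blue grips, 130 mm long, lying on the bench beyond the work. Leave them alone.
- jar: bystander: glass jar with a steel cap, 48 mm diameter, 60 mm high, standing on the bench beyond the work. Leave it alone.

How it is judged:
By the outcome, as a careful person would: the job done as asked, in the order asked, and still so for the second after the job is handed in, while the arm keeps its last pose, push and grip.
It also fails if it takes over 58 s, if anything falls off the work surface, if the arm or the gripper's body presses on something with over 40 N, if the wrist force passes 120 N, or if a joint passes its speed limit or range.

### The arm

A 7-joint arm with a two-finger parallel gripper is mounted at the origin on the work surface. World frame = base frame: x ahead of the robot, y to its left, z up, the work surface at z = 0. Lengths are in mm, angles in degrees, forces in N, time in s.
With the tool pointing down it reaches from about 400 to 850 mm from the base axis. Payload 10.4 kg.
Tool frame: the origin (TCP) lies at the very end of the fingers, on their centre line; the grasp point (between the pads) lies 19 mm behind it; z points along the fingers, y is the line along which they close (so a half turn about z gives the same grasp; the last joint's range is limited). The gripper opens to 87 mm and grips with 3 to 60 N. Pads are 19 mm wide; open, the fingers measure 117 mm over their backs; the gripper's body (75 mm by 190 mm) begins 51 mm behind the grasp point.
Start: joints at [-67.414, 19.034, -3.707, 83.658, 1.238, 77.344, -5.071], TCP at [253.013, 571.521, 222.576] pointing down, gripper open.
Joint ranges: [-148.97, 148.97], [-28.65, 121.19], [-84.17, 76.75], [9.2, 138.47], [-72.65, 252.65], [3.7, 117.97], [-149.18, 149.18]. Speed limits (degrees/s): [127.2, 127.2, 159.86, 159.86, 180, 180, 180].

### API

Orientations are given as a 3x3 rotation matrix whose columns are the frame's x, y, z axes.
In Python, from rig import ctrl gives the robot as it stands.
- The arm moves only by the tool jog_arm, called after ">>>" as name(argument=value, ...), one argument or row to a line, values as JSON. Schema: {"type":"object","properties":{"offsets":{"type":"array","items":{"type":"number"},"minItems":4,"maxItems":48},"jaw":{"type":"number"},"only":{"type":"string"},"quiet":{"type":"boolean"},"lines":{"type":"string"}},"required":["offsets"],"additionalProperties":false}. offsets is one flat list of numbers that holds 1 to 12 rows one after another, with no inner brackets; each row has 4 numbers: dx, dy, dz in mm, then a turn about the tool's z in degrees; each row is the pose to reach, as a shift and turn from the pose commanded when the call began, along the tool's axes at that moment; what a row does not reach only later rows make up. A row lasts 1/12 s, in which the tool goes at most 41.7 mm and 7.16 degrees, less where a joint would pass 70% of its speed; a pose out of reach is approached as far as the arm can. jaw is the finger opening in mm, set as the call begins (left out keeps the last). The fingers move at their own pace and stop on an object; the grip force is fixed at half the most. Time passes only in rows, so rows that do not move let the fingers close. The tool returns the time, the measured TCP pose, the force, the opening and the grip force at its end. only (a regular expression) keeps the lines of the reply that match it, lines (a string "A,B") keeps lines A to B, and quiet returns only ok. Input that does not fit is refused with a message, and nothing moves.
- ctrl.get_state(): the state, without advancing time (a new reading comes with each control period).
- ctrl.read_camera(name): name is "side" or "top"; returns the picture (400x640x3 uint8, blue, green, red); there is no depth.
- ctrl.get_calibration(name): a dict with "fx", "fy", "cx", "cy" (pixels), "distortion" ([k1, k2, p1, p2, k3] as OpenCV has them; the pictures are not rectified), "origin" and "rotation" of the camera in the world. Camera axes: x right, y down, z forward; pixel columns grow to the right and rows downward; lengths in mm; the calibration is good to about 2 mm. A picture is of the moment at which its call begins. get_calibration takes no time and is no camera call.
- ctrl.finish_job(): hands the job in; it is judged then, once.
The state is a dict: "t": time; "joint_positions": joint angles; "joint_vel": joint speeds; "joint_torque": joint torques, N m; "ee_pos": TCP position; "eef_rot": TCP orientation; "contact_force": force on the tool from outside, world axes, zero at the start; "torque": the same for the moment, N m; "finger_gap": finger opening in mm; "grip_force": force on a finger pad.
Only numpy, scipy, OpenCV 4.12 (cv2) and the standard library are available. Lean on these libraries where they do the work, as an engineer would, in place of code of your own. Each camera call takes 0.05 s, during which the arm holds its last target. There are 200 camera calls.

## Working session

There is one attempt and no reset: what is moved stays moved. The work goes in short steps, Python scripts to look and compute and a tool call to move; the robot and the scene stay as the last step left them, time stands still between calls to the robot, and variables do not carry over. Pictures are saved under pics/ and viewed, at most 10 in all, crops included, and the job is handed in when it is done.

```bash
ls; mkdir -p pics
```

Run:
```python
from rig import ctrl
import cv2,numpy as np
for n in("side","top"):
    cv2.imwrite(f"pics/{n}0.png",ctrl.read_camera(n)); c=ctrl.get_calibration(n); print(n,c)
s=ctrl.get_state();print(s["t"],s["ee_pos"],s["eef_rot"],s["finger_gap"])
```

```text
pics
rig.py
side {'fx': 361.83420482366944, 'fy': 361.83420482366944, 'cx': 319.31246650392336, 'cy': 198.81579082501474, 'distortion': array([-0.07859925,  0.        ,  0.        ,  0.        ,  0.        ]), 'origin': array([ 442.68774904, -501.77564017,  739.27374909]), 'rotation': array([[ 0.92657594, -0.27548008,  0.25606201],
       [-0.37605863, -0.66758081,  0.64258522],
       [-0.00607734, -0.69169833, -0.72216098]])}
top {'fx': 382.8140833992029, 'fy': 382.8140833992029, 'cx': 320.8544479411149, 'cy': 200.4767219055669, 'distortion': array([-0.08110547,  0.        ,  0.        ,  0.        ,  0.        ]), 'origin': array([ 434.94089433,   22.74920036, 1178.68123861]), 'rotation': array([[ 0.00613858, -0.98279436,  0.18460108],
       [-0.9998764 , -0.00870444, -0.0130923 ],
       [ 0.01447389, -0.18449789, -0.98272633]])}
0.1 [252.86661749 571.18697374 221.85065576] [[-9.14414513e-01  4.04778810e-01 -4.62247425e-04]
 [ 4.04779071e-01  9.14413785e-01 -1.15434969e-03]
 [-4.45708750e-05 -1.24266219e-03 -9.99999227e-01]] 87.00258474110926
```

View pics/side0.png

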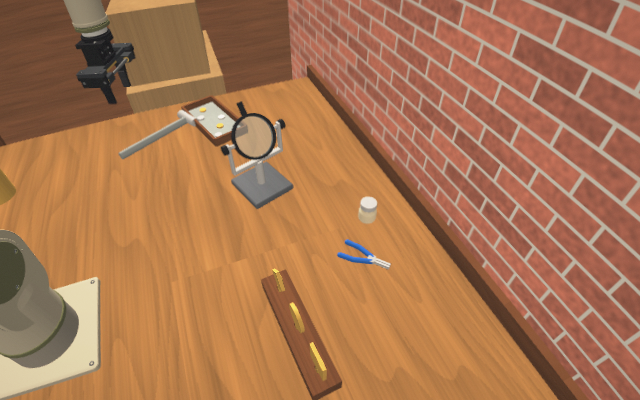

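View pics/top0.png

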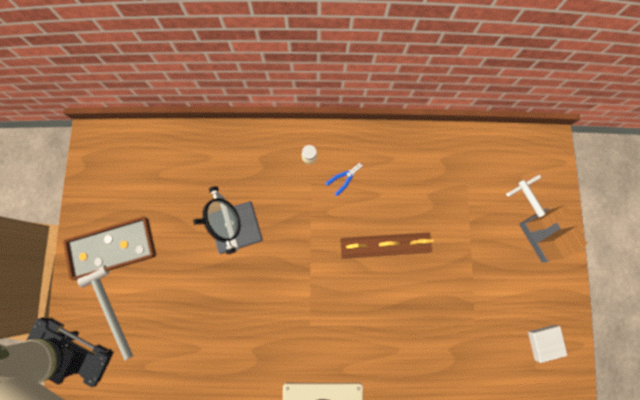

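The side view shows the magnifier at about (260,160) and the rack from (272,275) to (335,390), with the castings at (278,280), (297,317) and (318,360). The top view shows the lens at (220,220), its tab at about (199,222), and the rack at (387,245). I need enlarged crops to read these closely.

Run:
```python
import cv2,numpy as np
def crop(n,x,y,w,h,k):
    im=cv2.imread(f"pics/{n}0.png")[y:y+h,x:x+w]
    im=cv2.resize(im,None,fx=k,fy=k,interpolation=cv2.INTER_CUBIC)
    for i in range(0,w,10): cv2.line(im,(i*k,0),(i*k,8 if i%50 else 18),(255,255,255),1)
    for j in range(0,h,10): cv2.line(im,(0,j*k),(8 if j%50 else 18,j*k),(255,255,255),1)
    return im
a=crop("side",210,90,100,120,5);b=crop("top",180,180,100,80,5)
c=np.zeros((600,800,3),np.uint8)
a=crop("side",215,90,80,120,5);b=crop("top",190,180,80,80,5)
c[:,:400]=a;c[:400,400:]=b;cv2.imwrite("pics/mag.png",c)
c=np.zeros((600,800,3),np.uint8)
c[:, :]=0
a=crop("side",260,260,90,140,4);b=crop("top",335,225,105,40,4)
c[:560,:360]=a;c[:160,370:790]=b;cv2.imwrite("pics/rack.png",c)
```

```text
(no output)
```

View pics/mag.png

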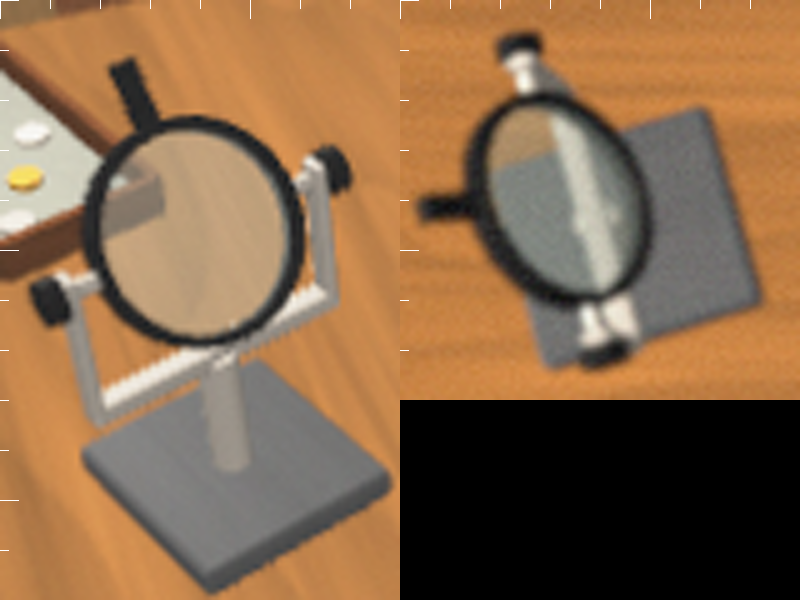

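View pics/rack.png

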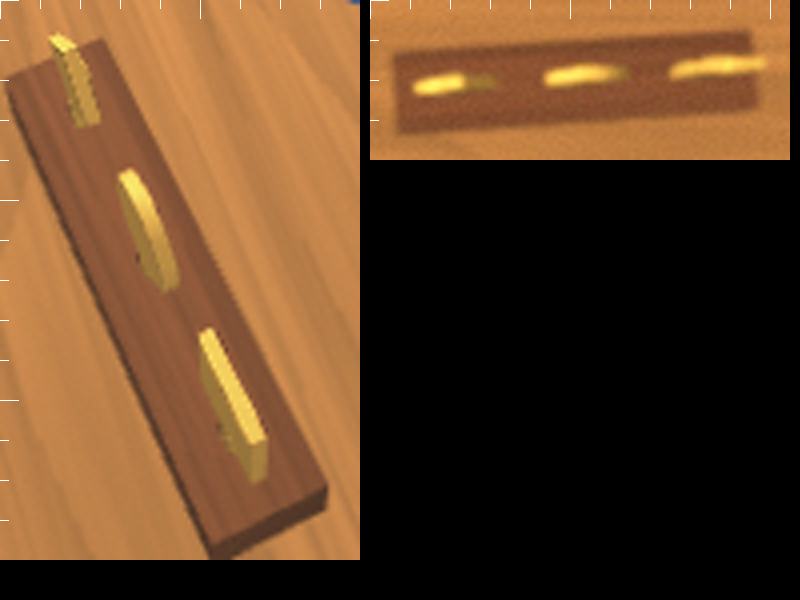

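Create h.py:
```python
import cv2,numpy as np
from scipy.optimize import least_squares
from rig import ctrl
C={n:ctrl.get_calibration(n) for n in("side","top")}
def proj(n,P):
    c=C[n];R=c["rotation"].T
    K=np.array([[c["fx"],0,c["cx"]],[0,c["fy"],c["cy"]],[0,0,1]])
    return cv2.projectPoints(np.atleast_2d(P).astype(float),cv2.Rodrigues(R)[0],-R@c["origin"],K,c["distortion"])[0][:,0]
def tri(obs,x0=(450,0,50)):
    r=least_squares(lambda p:np.concatenate([proj(n,p)[0]-u for n,u in obs]),x0);return r.x,np.abs(r.fun).max()
def Rz(a):return np.array([[np.cos(a),-np.sin(a),0],[np.sin(a),np.cos(a),0],[0,0,1]])
```

Run:
```python
from h import *
print("glass",tri([("side",(253.6,136.4)),("top",(222,220))],(500,250,180)))
print("tip",tri([("side",(239.4,102.6)),("top",(194,222))],(500,250,180)))
print("disc",tri([("side",(297.5,317.5)),("top",(388.8,243.8))]))
# knobs: side-left = front? y sign: -x = world -y => x=+Y, y axis = -X
O=[("side",(0,0,180),(253.6,136.4)),("top",(0,0,180),(222,220)),
("side",(0,88,180),(225,150)),("side",(0,-88,180),(281.4,124)),
("top",(0,88,180),(231,250.4)),("top",(0,-88,180),(213.6,189.4)),
("top",(-70,-65,20),(251,201.6)),("top",(-70,65,20),(262,240)),
("side",(-70,65,0),(257.4,208.4)),("side",(-70,-65,20),(293,185.6)),("side",(70,65,20),(231.6,181))]
def pts(p):return [np.array([p[0],p[1],0])+Rz(p[2])@np.array(q,float) for _,q,_ in O]
T=[("side",(239.4,102.6)),("top",(194,222))]
def tip(p,L=94):return np.array([p[0],p[1],180])+Rz(p[2])@np.array([L*np.sin(p[3]),0,L*np.cos(p[3])])
f=lambda p:np.concatenate([proj(o[0],P)[0]-o[2] for o,P in zip(O,pts(p))]+[proj(n,tip(p))[0]-u for n,u in T])
r=least_squares(f,[480,240,1.57,.6]);print("mag",r.x[:2],np.degrees(r.x[2:]));print(r.fun.reshape(-1,2).round(1).tolist(),tip(r.x,84))
Q=[("side",(-30,-135,40)),]
O2=[("side",(30,-135,40),(262,279.5)),("side",(-30,-135,40),(285.5,270)),("side",(-30,135,40),(341.8,381.8)),
("top",(-30,-135,40),(341,238.3)),("top",(-30,135,40),(430,233)),("top",(30,135,40),(432.5,251.8)),("top",(30,-135,40),(341.8,258.3))]
g=lambda p:np.concatenate([proj(n,np.array([p[0],p[1],0])+Rz(p[2])@np.array(q,float))[0]-u for n,q,u in O2])
r=least_squares(g,[450,-100,np.pi]);print("rack",r.x[:2],np.degrees(r.x[2]));print(r.fun.reshape(-1,2).round(1).tolist())
s=ctrl.get_state();print(s["t"],s["contact_force"])
```

```text
glass (array([568.27160385, 269.98894055, 178.2463095 ]), np.float64(0.05068761945210554))
tip (array([553.53702093, 320.15605763, 253.54763311]), np.float64(0.44079466004529877))
disc (array([ 518.21369034, -189.80916269,   72.12946621]), np.float64(0.4850085876963419))
mag [569.16344583 268.153319  ] [108.07263058  34.47396764]
[[0.4, -0.2], [0.6, -0.5], [-0.8, 0.2], [0.1, -0.7], [0.4, 1.2], [0.5, -1.0], [0.3, -1.8], [1.0, 0.1], [-0.6, 1.8], [0.8, -1.9], [-2.0, -2.4], [-0.9, -0.9], [0.1, -0.3]] [554.41340762 313.35422395 249.24820983]
rack [ 515.68439495 -191.22279738] 183.6344043084109
[[-1.5, -0.4], [0.1, -0.9], [-0.2, -0.2], [0.5, -0.8], [0.7, -0.7], [0.2, 0.5], [1.0, -0.5]]
0.1 [-0.16824154  0.23016908  0.39054915]
```

Add to h.py:
```python
def go(P,yaw):
    """tool-axis shift and tool-z turn to bring TCP to P with tool y along world yaw (mod 180)"""
    s=ctrl.get_state();R=s["eef_rot"];d=R.T@(np.array(P)-s["ee_pos"])
    y=np.degrees(np.arctan2(R[1,1],R[0,1]));t=-((yaw-y+90)%180-90)
    print("shift",d.round(1),"turn",round(t,1),"| t",round(s["t"],2),"F",s["contact_force"].round(1),"gap",round(s["finger_gap"],1))
MAG=np.array([569.2,268.2]);MY=np.radians(108.07)
def tab(tilt,L=84):
    t=np.radians(tilt);return np.array([*MAG,180])+Rz(MY)@np.array([L*np.sin(t),0,L*np.cos(t)])
```

```bash
python3 -c "
from h import *
go(tab(34.5)+[0,0,50],18.07)"
```

```text
shift [-380.1 -113.7  -77.2] turn 48.1 | t 0.1 F [-0.2  0.2  0.4] gap 87.0
```

>>> jog_arm(
  offsets=[0, 0, -40, 0, -30, -9, -70, 5, -70, -20, -77, 12, -110, -32, -77, 19, -150, -44, -77, 26, -190, -56, -77, 33, -230, -68, -77, 40, -270, -80, -77, 46, -310, -92, -77, 48.1, -350, -104, -77, 48.1, -380, -113.7, -77.2, 48.1, -380.1, -113.7, -77.2, 48.1],
  jaw=50,
)

```text
t: 1.1
ee_pos: [559.8, 305.7, 299.1]
eef_rot: [[-0.299, 0.954, 0.002], [0.954, 0.299, -0.004], [-0.005, 0.0, -1.0]]
contact_force: [-0.4, -0.7, 0.1]
finger_gap: 50.2
grip_force: 0.0
```

>>> jog_arm(
  offsets=[0, 0, 0, 0, 0, 0, 0, 0],
)

```text
t: 1.27
ee_pos: [554.1, 314.1, 299.2]
eef_rot: [[-0.31, 0.951, -0.001], [0.951, 0.31, 0.0], [0.0, -0.001, -1.0]]
contact_force: [-1.0, 1.0, -0.2]
finger_gap: 50.0
grip_force: 0.0
```

Run:
```python
from h import *
go(tab(34.5)+[0,0,-16],18.07)
cv2.imwrite("pics/s1.png",cv2.resize(ctrl.read_camera("side")[60:220,180:340],None,fx=3.5,fy=3.5,interpolation=2))
```

```text
shift [-0.8  0.2 66. ] turn -0.0 | t 1.27 F [-1.   1.  -0.2] gap 50.0
```

View pics/s1.png

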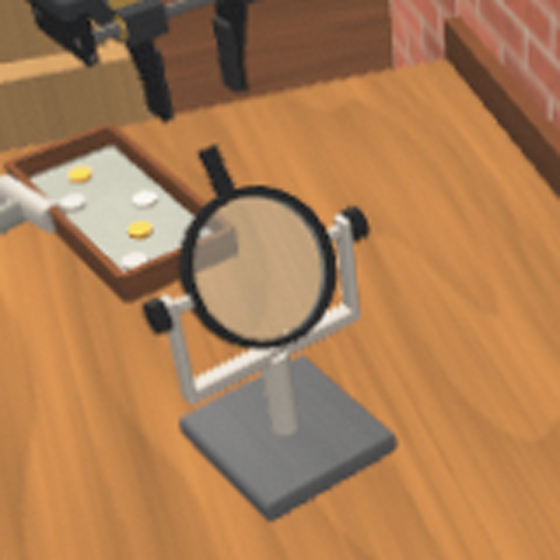

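The fingertips at crop (165,112) and (238,85) straddle the tab, whose tip is at (208,152). I'll descend and close.

>>> jog_arm(
  offsets=[-0.8, 0, 30, 0, -0.8, 0, 55, 0, -0.8, 0, 66, 0, -0.8, 0, 66, 0, -0.8, 0, 66, 0],
)

```text
t: 1.73
ee_pos: [554.2, 313.8, 234.3]
eef_rot: [[-0.311, 0.951, -0.0], [0.951, 0.311, 0.0], [0.0, -0.0, -1.0]]
contact_force: [1.1, 0.3, 0.4]
finger_gap: 49.8
grip_force: 0.0
```

>>> jog_arm(
  offsets=[0, 0, 0, 0, 0, 0, 0, 0, 0, 0, 0, 0, 0, 0, 0, 0, 0, 0, 0, 0, 0, 0, 0, 0],
  jaw=0,
)

```text
t: 2.23
ee_pos: [554.9, 312.9, 234.0]
eef_rot: [[-0.309, 0.951, 0.0], [0.951, 0.309, 0.0], [0.0, 0.0, -1.0]]
contact_force: [0.3, 0.3, -0.1]
finger_gap: 18.0
grip_force: 0.0
```

```bash
python3 - <<'E'
from h import *
s=ctrl.get_state();print(s["ee_pos"])
for a in (34.5,26,17,8,0): go(s["ee_pos"]+tab(a)-tab(34.5),18.07)
E
```

```text
[554.88965354 312.93351618 234.010329  ]
shift [-0. -0.  0.] turn -0.1 | t 2.23 F [ 0.3  0.3 -0.1] gap 18.0
shift [-10.8   0.   -6.3] turn -0.1 | t 2.23 F [ 0.3  0.3 -0.1] gap 18.0
shift [-23.    0.  -11.1] turn -0.1 | t 2.23 F [ 0.3  0.3 -0.1] gap 18.0
shift [-35.9   0.  -14. ] turn -0.1 | t 2.23 F [ 0.3  0.3 -0.1] gap 18.0
shift [-47.6   0.1 -14.8] turn -0.1 | t 2.23 F [ 0.3  0.3 -0.1] gap 18.0
```

>>> jog_arm(
  offsets=[0, 0, 0, 0, 0, 0, 0, 0, 0, 0, 0, 0, 0, 0, 0, 0],
)

```text
t: 2.57
ee_pos: [556.4, 313.2, 234.1]
eef_rot: [[-0.309, 0.951, 0.003], [0.951, 0.309, 0.001], [0.0, 0.004, -1.0]]
contact_force: [7.9, 3.5, -2.7]
finger_gap: 13.9
grip_force: 30.0
```

>>> jog_arm(
  offsets=[-5, 0, -3.2, 0, -10.8, 0, -6.3, 0, -17, 0, -9, 0, -23, 0, -11.1, 0, -29, 0, -12.7, 0, -36, 0, -14, 0, -42, 0, -14.6, 0, -47.6, 0, -14.8, 0, -47.6, 0, -14.8, 0, -47.6, 0, -14.8, 0],
)

```text
t: 3.4
ee_pos: [571.1, 268.3, 248.8]
eef_rot: [[-0.309, 0.951, 0.004], [0.951, 0.309, 0.002], [0.001, 0.004, -1.0]]
contact_force: [8.9, 3.9, -4.0]
finger_gap: 13.6
grip_force: 30.0
```

Run:
```python
from h import *
for n in C: cv2.imwrite(f"pics/{n}2.png",ctrl.read_camera(n))
a=cv2.resize(cv2.imread("pics/side2.png")[70:170,210:310],None,fx=4,fy=4,interpolation=2)
b=cv2.resize(cv2.imread("pics/top2.png")[170:270,180:280],None,fx=4,fy=4,interpolation=2)
cv2.imwrite("pics/m2.png",np.hstack([a,b]))
```

```text
(no output)
```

View pics/m2.png

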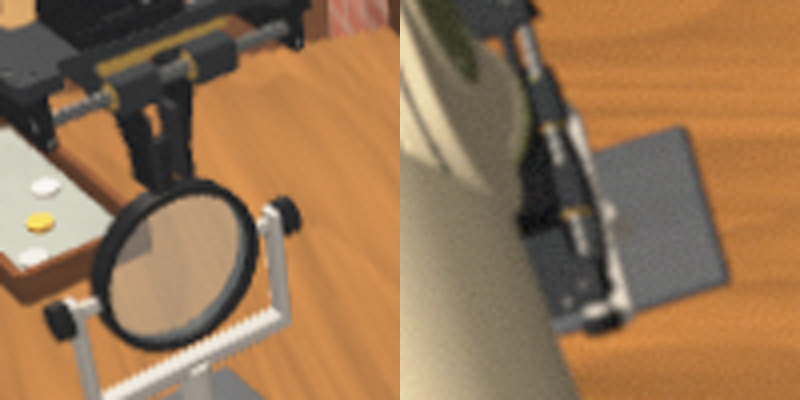

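The lens is now roughly upright and the tab is held between the fingers at crop (165,170). I'll release it, back off upward and measure.

>>> jog_arm(
  offsets=[0, 0, 0, 0, 0, 0, 0, 0, 0, 0, 0, 0, 0, 0, 0, 0],
  jaw=60,
)

```text
t: 3.83
ee_pos: [569.4, 267.5, 248.5]
eef_rot: [[-0.309, 0.951, -0.0], [0.951, 0.309, -0.0], [0.0, -0.0, -1.0]]
contact_force: [-0.4, -0.2, 0.3]
finger_gap: 32.6
grip_force: 0.0
```

>>> jog_arm(
  offsets=[0, 0, -30, 0, 0, 0, -65, 0, -40, 0, -80, 0, -80, 0, -80, 0, -120, 0, -80, 0, -160, 0, -80, 0, -200, 0, -80, 0, -240, 0, -80, 0, -280, 0, -80, 0, -280, 0, -80, 0],
)

```text
t: 4.67
ee_pos: [656.7, -9.1, 328.4]
eef_rot: [[-0.299, 0.954, -0.0], [0.954, 0.299, -0.005], [-0.005, -0.001, -1.0]]
contact_force: [0.3, -1.7, -0.6]
finger_gap: 59.9
grip_force: 0.0
```

Run:
```python
from h import *
for n in C: cv2.imwrite(f"pics/{n}3.png",ctrl.read_camera(n))
a=cv2.resize(cv2.imread("pics/side3.png")[90:215,215:295],None,fx=4.8,fy=4.8,interpolation=2)
b=cv2.resize(cv2.imread("pics/top3.png")[180:260,195:275],None,fx=5,fy=5,interpolation=2)
c=np.zeros((600,800,3),np.uint8);c[:,:384]=a;c[:400,400:]=b
cv2.imwrite("pics/m3.png",c)
```

```text
(no output)
```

View pics/m3.png

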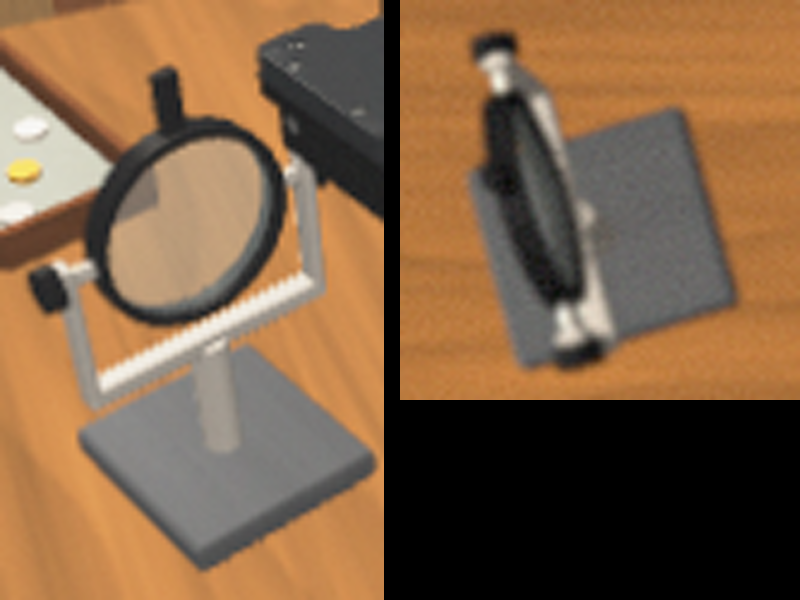

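Run:
```python
from h import *
S=lambda x,y:("side",((x+.5)/4.8-.5+215,(y+.5)/4.8-.5+90))
T=lambda x,y:("top",((x-400+.5)/5-.5+195,(y+.5)/5-.5+180))
O=[((0,86,180),S(48,288)),((0,86,180),T(580,352)),((0,-86,180),T(494,47)),
((-70,-65,0),T(682,108)),((-70,65,0),T(735,300)),((70,65,10),T(525,365)),
((70,65,20),S(80,437)),((-70,-65,20),S(374,462)),((-70,65,20),S(204,553)),((-70,65,0),S(204,570)),
((0,0,180),S(186,221)),
]
for q in ((225,150),): pass
O+=[((0,-86,180),("side",(281.4-.4,124-.4)))]
tt=[(94,S(165,70)),(94,T(503,178))]
def f(p):
    g=np.array([p[0],p[1],0]);R=Rz(p[2]);r=[]
    for q,(n,u) in O: r.append(proj(n,g+R@np.array(q,float))[0]-u)
    for L,(n,u) in tt: r.append(proj(n,g+[0,0,180]+R@[L*np.sin(p[3]),0,L*np.cos(p[3])])[0]-u)
    return np.concatenate(r)
r=least_squares(f,[570,268,1.88,0],loss="soft_l1");print(r.x[:2],np.degrees(r.x[2:]));print(f(r.x).reshape(-1,2).round(1).tolist())
print(tri([S(48,288),T(580,352)],(480,240,180))[0],tri([("side",(281,123.6)),T(494,47)],(650,290,180))[0],tri([S(165,70),T(503,178)],(560,280,270)))
```

```text
[569.52078719 269.75026065] [108.58475074  -2.1146887 ]
[[0.4, -0.0], [0.3, 0.6], [0.0, 0.1], [0.6, -0.4], [1.9, 0.7], [-0.6, 1.6], [-1.7, -2.2], [1.3, -2.7], [-1.0, 0.1], [-0.0, 1.4], [0.6, 0.2], [-0.3, -0.5], [0.6, 0.5], [-1.2, -1.6]]
[488.22382324 243.17663439 179.76313873] [651.7886093  297.8010526  177.86918148] (array([567.39736085, 262.17417951, 278.1459217 ]), np.float64(0.5014237253128897))
```

Run:
```python
from h import *
a=np.linspace(0,2*np.pi,200)
for t in (-6,-4,-2,0,2,4):
    th=np.radians(t);Ry=np.array([[np.cos(th),0,np.sin(th)],[0,1,0],[-np.sin(th),0,np.cos(th)]])
    R=Rz(np.radians(108.5))@Ry
    P=np.vstack([np.c_[0*a+x,60*np.sin(a),60*np.cos(a)] for x in(-8,8)])@R.T+[570,270.5,180]
    tb=np.array([[x,y,94] for x in(-5,5) for y in(-7,7)])@R.T+[570,270.5,180]
    o=[]
    for n,k,ox,oy,c in(("side",4.8,215,90,0),("top",5,195,180,400)):
        f=lambda p:((p-[ox,oy]+.5)*k-.5+[c,0])
        p=f(proj(n,P));q=f(proj(n,tb)).mean(0);o+=[*p.min(0),*p.max(0),*q]
    print(t,np.round(o).astype(int).tolist())
```

```text
-6 [85, 115, 289, 322, 176, 77, 486, 85, 584, 312, 508, 165]
-4 [84, 113, 289, 323, 172, 74, 483, 85, 585, 312, 502, 167]
-2 [84, 112, 289, 325, 168, 71, 481, 85, 587, 312, 495, 169]
0 [84, 111, 289, 326, 165, 69, 478, 85, 589, 312, 489, 171]
2 [84, 110, 289, 327, 161, 66, 476, 85, 591, 312, 482, 173]
4 [83, 109, 289, 328, 158, 64, 473, 85, 594, 311, 476, 175]
```

Run:
```python
from h import *
a=np.linspace(0,2*np.pi,120)
K=8
def model(n,t,yaw,c,ri,box):
    th=np.radians(t);Ry=np.array([[np.cos(th),0,np.sin(th)],[0,1,0],[-np.sin(th),0,np.cos(th)]]);R=Rz(np.radians(yaw))@Ry
    x0,y0,w,h=box;m=np.zeros((h*K,w*K),np.uint8)
    px=lambda P:np.round((proj(n,P@R.T+c)-[x0,y0]+.5)*K).astype(np.int32)
    for i in range(len(a)-1):
        q=np.array([[x,r*np.sin(b),r*np.cos(b)] for x in(-8,8) for r in(ri,60) for b in(a[i],a[i+1])])
        cv2.fillConvexPoly(m,cv2.convexHull(px(q)),255)
    q=np.array([[x,y,z] for x in(-5,5) for y in(-7,7) for z in(58,94)],float)
    cv2.fillConvexPoly(m,cv2.convexHull(px(q)),255)
    return cv2.resize(m,(w,h),interpolation=cv2.INTER_AREA).astype(float)/255
for n,box in(("side",(231,102,45,57)),("top",(208,194,27,50))):
    x0,y0,w,h=box;im=cv2.imread(f"pics/{n}3.png")[y0:y0+h,x0:x0+w].max(2).astype(float)
    d=np.clip((130-im)/95,0,1)
    for ri in(53,):
      for t in(-6,-4,-3,-2,-1,0,1,2,4):
        def f(s):
            m=model(n,t,108.5,np.array([570,270.5,180])+C[n]["rotation"][:,:2]@s[:2],ri,box)
            return ((cv2.GaussianBlur(m,(0,0),.5)-d)**2).sum()
        from scipy.optimize import minimize
        r=minimize(f,[0,0],method="Nelder-Mead",options=dict(maxfev=50,initial_simplex=[[0,0],[3,0],[0,3]]));print(n,t,round(r.fun,1),r.x.round(1))
```

```text
side -6 298.8 [-1.7  1.8]
side -4 254.6 [-1.2  1.8]
side -3 238.8 [-1.1  1.6]
side -2 228.5 [-1.4  1.6]
side -1 220.6 [-0.9  1.4]
side 0 217.2 [-1.   1.8]
side 1 216.0 [-0.5  1.9]
side 2 216.8 [-0.5  1.8]
side 4 223.4 [-0.1  2.6]
top -6 108.3 [-1.9  1.6]
top -4 80.1 [-1.2  1. ]
top -3 72.6 [-0.9  1.2]
top -2 71.2 [-1.   0.9]
top -1 68.8 [-0.8  1.4]
top 0 73.9 [-0.9  1.2]
top 1 88.4 [-0.2  0.9]
top 2 108.0 [0.5 1.2]
top 4 157.5 [1.8 0.2]
```

```bash
python3 -c "
from h import *
go([517.5,-190,150],3.6)"
```

```text
shift [-137.4 -189.7  178.5] turn 14.2 | t 4.77 F [0.2 1.8 0.2] gap 59.9
```

>>> jog_arm(
  offsets=[-15, -21, 20, 2, -31, -42, 40, 4, -46, -63, 60, 6, -61, -84, 80, 8, -76, -105, 100, 10, -92, -126, 120, 12, -107, -148, 140, 14, -122, -169, 160, 14.2, -137.4, -189.7, 178.5, 14.2, -137.4, -189.7, 178.5, 14.2, -137.4, -189.7, 178.5, 14.2],
  jaw=60,
)

```text
t: 5.68
ee_pos: [517.3, -187.6, 149.4]
eef_rot: [[-0.066, 0.998, -0.001], [0.998, 0.066, 0.001], [0.001, -0.001, -1.0]]
contact_force: [1.0, 0.0, 0.9]
finger_gap: 59.5
grip_force: 0.0
```

>>> jog_arm(
  offsets=[0, 0, 0, 0, 0, 0, 0, 0],
)

```text
t: 5.85
ee_pos: [519.5, -186.3, 150.7]
eef_rot: [[-0.069, 0.998, 0.001], [0.998, 0.069, 0.0], [0.0, 0.001, -1.0]]
contact_force: [-0.0, -0.5, -0.2]
finger_gap: 60.2
grip_force: 0.0
```

Run:
```python
from h import *
go([517.5,-190,90],3.6)
for n in C: cv2.imwrite(f"pics/{n}4.png",ctrl.read_camera(n))
a=cv2.resize(cv2.imread("pics/side4.png")[240:390,240:360],None,fx=4,fy=4,interpolation=2)
cv2.imwrite("pics/m4.png",a)
```

```text
shift [-3.6 -2.4 60.7] turn 0.4 | t 5.85 F [-0.  -0.5 -0.2] gap 60.2
```

View pics/m4.png

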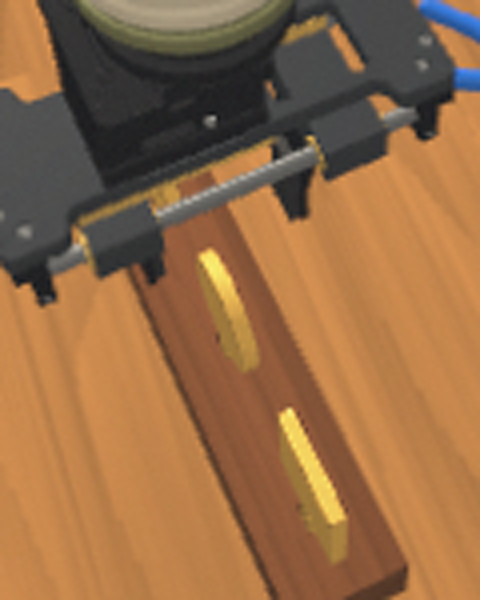

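The fingertips at crop (155,280) and (298,215) straddle the middle, round casting at (228,310). I'll descend and grip.

>>> jog_arm(
  offsets=[-3.6, -2.4, 20, 0.4, -3.6, -2.4, 40, 0.4, -3.6, -2.4, 55, 0.4, -3.6, -2.4, 60.7, 0.4, -3.6, -2.4, 60.7, 0.4, -3.6, -2.4, 60.7, 0.4],
)

```text
t: 6.45
ee_pos: [516.6, -191.5, 89.9]
eef_rot: [[-0.06, 0.998, 0.0], [0.998, 0.06, -0.0], [-0.0, 0.0, -1.0]]
contact_force: [-0.4, -0.1, -0.4]
finger_gap: 59.6
grip_force: 0.0
```

>>> jog_arm(
  offsets=[0, 0, 0, 0, 0, 0, 0, 0, 0, 0, 0, 0, 0, 0, 0, 0, 0, 0, 0, 0, 0, 0, 0, 0, 0, 0, 0, 0, 0, 0, 0, 0, 0, 0, 0, 0, 0, 0, 0, 0, 0, 0, 0, 0, 0, 0, 0, 0],
  jaw=0,
)

```text
t: 7.45
ee_pos: [516.3, -191.7, 89.3]
eef_rot: [[-0.06, 0.998, 0.0], [0.998, 0.06, -0.0], [-0.0, 0.0, -1.0]]
contact_force: [1.7, 0.1, -0.2]
finger_gap: 7.6
grip_force: 29.9
```

>>> jog_arm(
  offsets=[0, 0, -10, 0, 0, 0, -25, 0, 0, 0, -45, 0, 0, 0, -70, 0, 0, 0, -100, 0, 0, 0, -130, 0, 0, 0, -150, 0, 0, 0, -150, 0, 0, 0, -150, 0],
)

```text
t: 8.2
ee_pos: [516.2, -191.9, 240.4]
eef_rot: [[-0.059, 0.998, 0.002], [0.998, 0.059, -0.0], [-0.0, 0.002, -1.0]]
contact_force: [0.2, 0.4, -2.1]
finger_gap: 7.7
grip_force: 29.9
```

Run:
```python
from h import *
C0=np.array([569.3,271,180]);f=np.radians(108.5);face=C0-120*np.array([np.cos(f),np.sin(f),0])
disc=face-4*np.array([np.cos(f),np.sin(f),0]);print(face,disc)
go([disc[0],disc[1],122+71.3],108.5)
s=ctrl.get_state();print(s["ee_pos"],s["grip_force"])
```

```text
[607.37655877 157.20116138 180.        ] [608.64577739 153.40786675 180.        ]
shift [339.2 112.7  47.2] turn 74.9 | t 8.2 F [ 0.2  0.4 -2.1] gap 7.7
[ 516.19286855 -191.92084616  240.38375774] 29.94278848171234
```

>>> jog_arm(
  offsets=[15, 5, 0, -4, 35, 12, 0, -10, 58, 19, 0, -17, 81, 27, 0, -24, 104, 35, 0, -31, 127, 42, 0, -38, 150, 50, 0, -45, 173, 57, 0, -52, 196, 65, 0, -59, 219, 73, 0, -66, 242, 80, 0, -73, 260, 86, 0, -80],
)

```text
t: 9.2
ee_pos: [585.6, 75.0, 237.4]
eef_rot: [[-0.994, 0.107, -0.003], [0.107, 0.994, -0.0], [0.003, -0.001, -1.0]]
contact_force: [0.3, -0.4, -1.9]
finger_gap: 7.4
grip_force: 29.9
```

>>> jog_arm(
  offsets=[0, 0, 0, -5, 0, 0, 0, -11, 0, 0, 0, -17, 0, 0, 0, -22, 0, 0, 0, -25.1, 0, 0, 0, -25.1, 0, 0, 0, -25.1],
)

```text
t: 9.78
ee_pos: [585.7, 72.7, 238.0]
eef_rot: [[-0.949, -0.316, -0.002], [-0.316, 0.949, -0.001], [0.002, 0.0, -1.0]]
contact_force: [0.2, 0.1, -1.4]
finger_gap: 7.6
grip_force: 29.9
```

Run:
```python
from h import *
go([608.6,153.4,193.3],108.5)
s=ctrl.get_state();print(s["ee_pos"],s["joint_positions"].round(0))
```

```text
shift [-47.3  69.3  44.6] turn -0.1 | t 9.78 F [ 0.2  0.1 -1.4] gap 7.6
[585.72098563  72.70764626 238.02120547] [-20.  14.  11.  88.  -3.  78.  99.]
```

>>> jog_arm(
  offsets=[-8, 12, 8, 0, -18, 26, 17, 0, -28, 41, 26, 0, -38, 56, 36, 0, -44, 65, 42, 0, -47.3, 69.3, 44.6, 0, -47.3, 69.3, 44.6, 0, -47.3, 69.3, 44.6, 0],
)

```text
t: 10.45
ee_pos: [609.4, 153.3, 194.7]
eef_rot: [[-0.948, -0.317, -0.0], [-0.317, 0.948, -0.001], [0.0, -0.0, -1.0]]
contact_force: [0.4, -0.1, -0.2]
finger_gap: 7.8
grip_force: 29.9
```

Run:
```python
from h import *
go([608.6,153.4,193.3],108.5)
for n in C: cv2.imwrite(f"pics/{n}5.png",ctrl.read_camera(n))
a=cv2.resize(cv2.imread("pics/side5.png")[100:230,210:340],None,fx=4,fy=4,interpolation=2)
b=cv2.resize(cv2.imread("pics/top5.png")[190:260,210:280],None,fx=4,fy=4,interpolation=2)
c=np.zeros((520,800,3),np.uint8);c[:,:520]=a;c[:280,520:]=b;cv2.imwrite("pics/m5.png",c)
go([608.6,153.4,193.3],108.5)
```

```text
shift [0.7 0.4 1.4] turn -0.0 | t 10.45 F [ 0.4 -0.1 -0.2] gap 7.8
shift [0.7 1.2 2.1] turn -0.1 | t 10.55 F [ 0.6  0.5 -1.4] gap 8.0
```

View pics/m5.png

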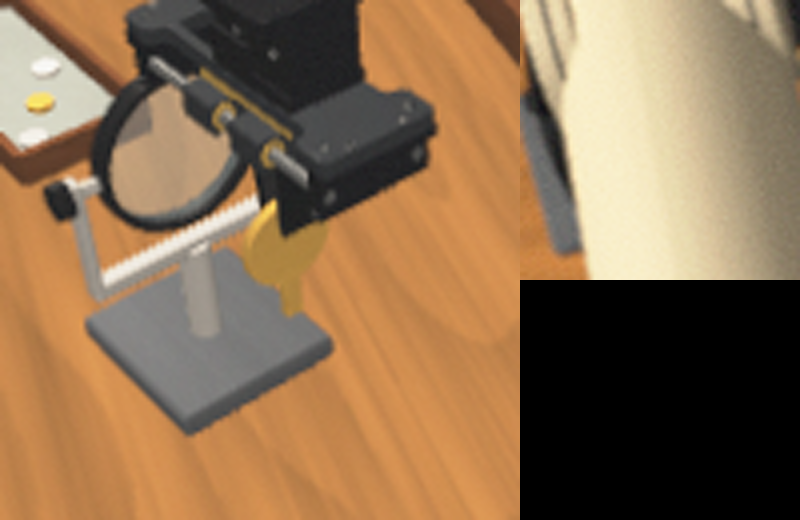

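Run:
```python
from h import *
a=np.linspace(0,2*np.pi,200)
for dy,roll in((0,0),(2,0),(0,4)):
    r=np.radians(roll);Rx=np.array([[1,0,0],[0,np.cos(r),-np.sin(r)],[0,np.sin(r),np.cos(r)]])
    R=Rz(np.radians(288.5))@Rx;c=np.array([608.6,153.4,180])+Rz(np.radians(288.5))@[0,dy,0]
    f=lambda P:((proj("side",P@R.T+c)-[210,100]+.5)*4-.5)
    d=f(np.vstack([np.c_[0*a+x,30*np.sin(a),30*np.cos(a)] for x in(-4,4)]))
    st=f(np.array([[4,-6,-58],[4,6,-58],[4,-6,-31],[4,6,-31],[4,0,0]],float))
    print(dy,roll,d.min(0).round(),d.max(0).round(),st.round().tolist())
im=cv2.imread("pics/side5.png")
h=cv2.cvtColor(im[100:230,210:340],cv2.COLOR_BGR2HSV).astype(int)
m=((h[...,0]>=18)&(h[...,0]<=32)&(h[...,1]>130)).astype(np.uint8)
m[:48]=0;m[:,:58]=0;m[:,84:]=0
for y in range(48,82):
    xs=np.where(m[y])[0]
    if len(xs):print(y*4+1.5,xs.min()*4,xs.max()*4+3,end="; ")
```

```text
0 0 [245. 189.] [334. 283.] [[294.0, 315.0], [309.0, 307.0], [290.0, 283.0], [306.0, 274.0], [294.0, 240.0]]
2 0 [248. 187.] [336. 282.] [[296.0, 314.0], [311.0, 305.0], [293.0, 281.0], [308.0, 273.0], [297.0, 238.0]]
0 4 [245. 189.] [334. 283.] [[299.0, 312.0], [314.0, 303.0], [293.0, 282.0], [308.0, 272.0], [294.0, 240.0]]
201.5 268 275; 205.5 264 275; 209.5 260 275; 213.5 260 275; 217.5 256 275; 221.5 252 327; 225.5 252 327; 229.5 248 327; 233.5 248 327; 237.5 244 323; 241.5 244 323; 245.5 244 323; 249.5 244 319; 253.5 244 315; 257.5 244 315; 261.5 244 311; 265.5 244 307; 269.5 248 303; 273.5 252 299; 277.5 256 299; 281.5 260 299; 285.5 280 299; 289.5 280 299; 293.5 280 299; 297.5 280 299; 301.5 284 299; 305.5 284 303; 309.5 284 299; 313.5 288 291;
```

Run:
```python
from h import *
from scipy.optimize import minimize
K=8;x0,y0,w,h=262,156,40,28
im=cv2.imread("pics/side5.png")[y0:y0+h,x0:x0+w].astype(float)
print(im[10,:,0].astype(int).tolist());print(im[18,:,0].astype(int).tolist());print(im[4,:,0].astype(int).tolist())
a=np.linspace(0,2*np.pi,100)
def model(p):
    r=np.radians(p[2]);Rx=np.array([[1,0,0],[0,np.cos(r),-np.sin(r)],[0,np.sin(r),np.cos(r)]])
    R=Rz(np.radians(288.5))@Rx;c=np.array([608.6,153.4,180])+Rz(np.radians(288.5))@[0,p[0],p[1]]
    px=lambda P:np.round((proj("side",P@R.T+c)-[x0,y0]+.5)*K).astype(np.int32)
    m=np.zeros((h*K,w*K),np.uint8)
    for P in(np.vstack([np.c_[0*a+x,30*np.sin(a),30*np.cos(a)] for x in(-4,4)]),np.array([[x,y,z] for x in(-4,4) for y in(-6,6) for z in(-58,-20)],float)):
        cv2.fillConvexPoly(m,cv2.convexHull(px(P)),255)
    return cv2.GaussianBlur(cv2.resize(m,(w,h),interpolation=cv2.INTER_AREA)/255.,(0,0),.6)
def f(p):
    m=model(p).ravel();s=0
    # split: left half against foot (grey), right half against wood
    H=cv2.cvtColor(im.astype(np.uint8),cv2.COLOR_BGR2HSV).astype(float)
    d=D.ravel();return ((m-d)**2).sum()
# brassness: (G - B)-weighted saturation with hue near 23 vs wood ~13, grey
b,g,r=im[...,0],im[...,1],im[...,2]
v=(g-b)/(r+1)
w2=(r-g)/(r+1)
D=np.clip((v-.18)/.3,0,1)*np.clip((.36-w2)/.1,0,1)
cv2.imwrite("pics/D.png",cv2.resize(np.hstack([D,model([0,0,0])])*255,None,fx=8,fy=8,interpolation=0))
for roll in(-6,-4,-2,0,2,4):
    q=minimize(lambda s:f([s[0],s[1],roll]),[0,0],method="Nelder-Mead",options=dict(initial_simplex=[[0,0],[3,0],[0,3]],maxfev=60));print(roll,q.fun.round(2),q.x.round(2))
```

```text
[126, 119, 124, 124, 123, 121, 124, 123, 114, 61, 66, 67, 64, 66, 65, 65, 66, 67, 64, 64, 64, 65, 64, 63, 66, 68, 78, 81, 80, 80, 81, 78, 78, 78, 80, 81, 79, 75, 75, 74]
[137, 129, 118, 122, 122, 124, 122, 123, 125, 124, 124, 121, 120, 118, 118, 120, 119, 116, 76, 64, 66, 66, 66, 71, 82, 80, 79, 76, 74, 74, 76, 78, 81, 78, 81, 77, 76, 78, 79, 79]
[145, 119, 107, 90, 82, 78, 77, 76, 76, 70, 76, 67, 64, 63, 64, 65, 65, 66, 61, 62, 66, 64, 63, 64, 63, 63, 65, 65, 66, 74, 79, 80, 80, 77, 78, 76, 73, 72, 76, 76]
-6 55.4 [-0.99  3.24]
-4 52.0 [-1.95  2.98]
-2 50.48 [-2.65  2.89]
0 50.16 [-2.95  2.88]
2 51.8 [-3.45  2.37]
4 55.05 [-3.95  2.96][ WARN:0@0.246] global loadsave.cpp:1063 imwrite_ Unsupported depth image for selected encoder is fallbacked to CV_8U.
```

View pics/D.png

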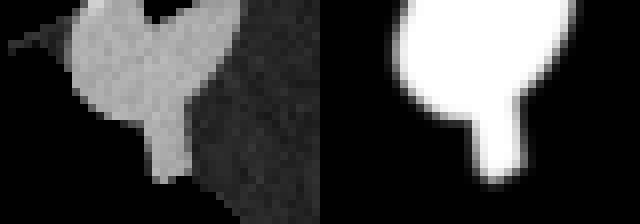

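Run:
```python
from h import *
from scipy.optimize import minimize
K=8;x0,y0,w,h=262,156,40,28
im=cv2.imread("pics/side5.png")[y0:y0+h,x0:x0+w].astype(float)
a=np.linspace(0,2*np.pi,100)
def model(p):
    r=np.radians(p[2]);Rx=np.array([[1,0,0],[0,np.cos(r),-np.sin(r)],[0,np.sin(r),np.cos(r)]])
    R=Rz(np.radians(288.5))@Rx;c=np.array([608.6,153.4,180])+Rz(np.radians(288.5))@[0,p[0],p[1]]
    px=lambda P:np.round((proj("side",P@R.T+c)-[x0,y0]+.5)*K).astype(np.int32)
    m=np.zeros((h*K,w*K),np.uint8)
    for P in(np.vstack([np.c_[0*a+x,30*np.sin(a),30*np.cos(a)] for x in(-4,4)]),np.array([[x,y,z] for x in(-4,4) for y in(-6,6) for z in(-58,-20)],float)):
        cv2.fillConvexPoly(m,cv2.convexHull(px(P)),255)
    return cv2.GaussianBlur(cv2.resize(m,(w,h),interpolation=cv2.INTER_AREA)/255.,(0,0),.4)
b,g,r=im[...,0],im[...,1],im[...,2]
D=np.clip((g-b)/(r+1)-.18,0,.3)/.3*np.clip((.36-(r-g)/(r+1))/.1,0,1);D=np.clip((D-.25)/.4,0,1)
W=np.ones_like(D);W[:4]=0
f=lambda p:(W*(model(p)-D)**2).sum()
for roll in(-4,-2,0,2,4):
    q=minimize(lambda s:f([s[0],s[1],roll]),[0,0],method="Nelder-Mead",options=dict(initial_simplex=[[0,0],[-4,0],[0,4]],maxfev=60));print(roll,q.fun.round(2),q.x.round(2))
dl=np.array([570,270.5,180])+C["side"]["rotation"][:,:2]@[-.7,1.8]
print("lens pix",proj("side",dl),proj("side",[569.3,271,180]))
s=ctrl.get_state();print(s["ee_pos"])
```

```text
-4 9.85 [-2.47  1.66]
-2 6.34 [-2.78  2.07]
0 5.72 [-3.46  2.12]
2 8.07 [-3.87  1.9 ]
4 13.34 [-4.78  2.18]
lens pix [[253.78651624 136.2920819 ]] [[253.74770318 135.55631586]]
[609.63315311 152.48089883 195.39256186]
```

>>> jog_arm(
  offsets=[-1.5, 0.6, 1.2, 0, -3, 1.2, 2.5, 0, -3, 1.2, 2.5, 0, -3, 1.2, 2.5, 0, -3, 1.2, 2.5, 0, -3, 1.2, 2.5, 0],
)

```text
t: 11.05
ee_pos: [611.8, 155.7, 192.3]
eef_rot: [[-0.948, -0.318, 0.0], [-0.318, 0.948, 0.0], [-0.0, 0.0, -1.0]]
contact_force: [0.1, -0.1, -2.4]
finger_gap: 7.8
grip_force: 29.9
```

Run:
```python
from h import *
P=[]
for i in range(6):
    ctrl.read_camera("side");s=ctrl.get_state();P.append(s["ee_pos"])
print(np.mean(P,0),np.std(P,0),s["eef_rot"].round(3).tolist(),s["grip_force"],s["finger_gap"],s["t"])
cv2.imwrite("pics/side6.png",ctrl.read_camera("side"))
```

```text
[611.72316603 155.7743892  192.29721244] [0.00539248 0.01763689 0.02336591] [[-0.948, -0.318, 0.0], [-0.318, 0.948, 0.0], [-0.0, 0.0, -1.0]] 29.942707121372223 8.075694338034223 11.35
```

>>> jog_arm(
  offsets=[0.3, -1.2, -0.8, 0, 0.3, -1.2, -0.8, 0, 0.3, -1.2, -0.8, 0, 0.3, -1.2, -0.8, 0, 0.3, -1.2, -0.8, 0],
)

```text
t: 11.82
ee_pos: [611.8, 154.6, 193.1]
eef_rot: [[-0.948, -0.318, 0.0], [-0.318, 0.948, 0.0], [-0.0, 0.0, -1.0]]
contact_force: [-0.3, 0.8, -2.6]
finger_gap: 7.4
grip_force: 29.9
```

Run:
```python
from h import *
im=ctrl.read_camera("side");cv2.imwrite("pics/side7.png",im)
s=ctrl.get_state();print(s["ee_pos"],s["grip_force"])
from scipy.optimize import minimize
K=8;x0,y0,w,h=262,156,40,28
im=im[y0:y0+h,x0:x0+w].astype(float)
a=np.linspace(0,2*np.pi,100)
def model(p):
    r=np.radians(p[2]);Rx=np.array([[1,0,0],[0,np.cos(r),-np.sin(r)],[0,np.sin(r),np.cos(r)]])
    R=Rz(np.radians(288.5))@Rx;c=np.array([608.6,153.4,180])+Rz(np.radians(288.5))@[0,p[0],p[1]]
    px=lambda P:np.round((proj("side",P@R.T+c)-[x0,y0]+.5)*K).astype(np.int32)
    m=np.zeros((h*K,w*K),np.uint8)
    for P in(np.vstack([np.c_[0*a+x,30*np.sin(a),30*np.cos(a)] for x in(-4,4)]),np.array([[x,y,z] for x in(-4,4) for y in(-6,6) for z in(-58,-20)],float)):
        cv2.fillConvexPoly(m,cv2.convexHull(px(P)),255)
    return cv2.GaussianBlur(cv2.resize(m,(w,h),interpolation=cv2.INTER_AREA)/255.,(0,0),.4)
b,g,r=im[...,0],im[...,1],im[...,2]
D=np.clip((g-b)/(r+1)-.18,0,.3)/.3*np.clip((.36-(r-g)/(r+1))/.1,0,1);D=np.clip((D-.25)/.4,0,1)
W=np.ones_like(D);W[:6]=0
f=lambda p:(W*(model(p)-D)**2).sum()
for roll in(-2,0,2):
    q=minimize(lambda s:f([s[0],s[1],roll]),[0,0],method="Nelder-Mead",options=dict(initial_simplex=[[0,0],[-4,0],[0,4]],maxfev=60));print(roll,q.fun.round(2),q.x.round(2))
```

```text
[611.80978198 154.5807141  193.01773733] 29.942729473114014
-2 4.47 [-0.7   0.85]
0 4.03 [-1.21  0.47]
2 6.65 [-2.05  1.15]
```

```bash
python3 -c "
from rig import ctrl
print(ctrl.finish_job())"
```

```text
the job is handed in; nothing more can be done
None
```

I handed the job in: the lens is upright (about 0° ± 1.5° by my measurements), and the medallion is held steady about 120 mm in front of the glass, boss towards it, stub down, centred to about 1–2 mm; I touched nothing else.

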